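Close the split drilling fence and hold its hidden bolt

ROBOT

A 6-joint arm with a two-finger parallel gripper is mounted at the origin on the work surface. World frame = base frame: x ahead of the robot, y to its left, z up, the work surface at z = 0. Lengths are in mm, angles in rad, forces in N, time in s.
With the tool pointing down it reaches from about 350 to 775 mm from the base axis. Payload 5.5 kg.
Tool frame: the origin (TCP) lies between the finger pads; the fingertips stand 14 mm ahead of it and the grasp point (between the pads) lies 5 mm behind it (arm.tip_reach is the distance from the TCP to the fingertips, in mm); z points along the fingers, y is the line along which they close (so a half turn about z gives the same grasp; the last joint's range is limited). The gripper opens to 85 mm and grips with 20 to 120 N. Pads are 22 mm wide; open, the fingers measure 114 mm over their backs; the gripper's body (76 mm by 85 mm) begins 54 mm behind the grasp point. The pads swing forward as they close: fully open they stand 13 mm farther back than shut.
Start: joints at [1.058, 0.313, 0.046, 1.304, 0, 1.431], TCP at [209.456, 535.536, 245.323] pointing down, gripper open.
Joint ranges: [-2.76, 2.76], [-0.86, 1.69], [-1.03, 1.26], [-2.2, 2.34], [-1.47, 1.5], [-3.14, 3.14]. Speed limits (rad/s): [2.57, 2.57, 3.14, 3.14, 3.14, 3.14].

INTERFACE

Orientations are given as [roll, pitch, yaw] about the fixed x, y, z axes, in that order (R = Rz(yaw) Ry(pitch) Rx(roll)).
In Python, from bench import sense, cams, job, arm gives the robot as it stands.
- The arm moves only by the tool servo_tool, never from a script. Its argument "motion" is a list of rows, each an object of numbers: "tx", "ty", "tz": the shift along the tool's x, y, z as a fraction of full scale; "wx", "wy", "wz": the turn, a rotation vector about the tool's x, y, z as a fraction of full scale. A call has 1 to 5 rows; each row shifts and turns the commanded pose from where the row before left it, along the tool's axes as they then stand; what a row does not reach is not made up. Full scale, the value 1, is 30 cm for a shift and pi/2 rad for a turn. A row lasts 1/12 s, in which the tool goes at most 41.7 mm and 7.16 degrees, less where a joint would pass 70% of its speed; a pose out of reach is approached as far as the arm can. A call with a number of a shift or a turn outside -1 to 1 is refused whole. A call with a gripper value outside its range is refused whole. "gripper" is the opening, from 0 (shut) to 1 (fully open), set as the call begins (left out, the last holds). The fingers move at their own pace and stop on an object; "newtons" is the grip in N (left out, the last holds). Time passes only in rows, so rows that do not move let the fingers close. It gives the time, the measured TCP pose, the force, the opening and the grip force at its end, in the units of the state.
- sense(): the state, without advancing time (a new reading comes with each control period).
- cams.grab_frame(name): name is "side" or "top"; returns the picture (400x640x3 uint8, red, green, blue); there is no depth.
- cams.get_calibration(name): a dict with "K" (3x3 intrinsics, pixels), "D" ([k1, k2, p1, p2, k3] as OpenCV has them; the pictures are not rectified), "world_to_cam" (4x4, takes a point from world to camera coordinates). Camera axes: x right, y down, z forward; pixel columns grow to the right and rows downward; lengths in mm; the calibration is good to about 2 mm. A picture is of the moment at which its call begins. get_calibration takes no time and is no camera call.
- job.hand_in(): hands the job in; it is judged then, once.
The state is a dict: "time_s": time; "q": joint angles; "qd": joint speeds; "effort": joint torques, N m; "tool_pos": TCP position; "ee_rot": TCP orientation; "contact_force": force on the tool from outside, world axes, zero at the start; "torque": the same for the moment, N m; "width": opening from 0.0 (shut) to 1.0 (fully open); "gripper_force": force on a finger pad.
Only numpy, scipy, OpenCV 4.12 (cv2) and the standard library are available. Lean on these libraries where they do the work, as an engineer would, in place of code of your own. Each camera call takes 0.05 s, during which the arm holds its last target. There are 200 camera calls.

TASK

On the drilling fence, push the loose wooden facing along until its end butts up tight against the end of the facing that is already set, with no gap left. Then reach down from above into the narrow gap behind the steel upright, take the hex head of the loose facing's bolt between the fingers on two opposite flats and hold it firmly so that it cannot turn, while I run up the nut from the front; finish still holding it. Leave the joint closed and everything else on the bench where it is.

Things in the scene. Friction and masses are not known exactly. Their poses are not given: they have to be found in the camera images.
- fence: fixed dark steel fence, 470 long (y). x = front (robot's side) to back, y towards the set facing; origin on the bench under the mid front face of the upright. Plate 8 thick, x -60..92; upright x 0..8, top at z 66; open gap x 8..54; square tube x 54..84, top z 38; 6 mm ribs across the gap at y -220, 0, 220, top z 46
- loose_facing: loose wooden board, 180 long (y), 26 thick (x), 72 high, 0.2 kg, on edge on the plate (top at z 80), back against the upright, on the fence's -y half (robot's right). Bolt shank in its long slot keeps it captive: it slides along y with light friction and starts 12 to 62 mm short of the set facing. Origin: centre of underside, axes as the fence
- loose_end (a point): centre of the loose facing's end that faces the set facing, 36 above its underside
- outer_end (a point): centre of the loose facing's outer end (the one to push), 36 above its underside, 180 from loose_end
- set_facing: like wooden board, 210 long, 26 thick, 72 high, already bolted fast on the fence's +y half; origin: centre of its underside, axes as the fence
- set_end (a point): centre of the set facing's end that faces the loose facing, 36 above its underside; loose_end meets it when the joint is closed
- bolt_seat (a point): centre of the hex head of the loose facing's bolt, in the gap behind the upright, 45 above the bench; axes as the fence, does not turn. Bolt axis along x. Head 24 across flats, 27.7 over corners, 10 thick: front face 7 behind the upright (washers between), back face 29 from the tube. The set facing's bolt head looks alike, 216 further along +y
- clamp_bolt (a joint): angle (rad) of the loose facing's bolt about the fence's x; at 0 two flats stand upright, facing +y and -y. Starts within 0.26 of 0 and turns with a light rub (0.02 N m), so fingers closing along y square the head up
- handle_a: a turned dark-wood knife handle with a brass ferrule, 114 long, 29 across, lying on the bench in front of the fence; origin under its middle
- ratchet: a ratchet with socket, 254 long, black grip, 45 high at its head, lying on the bench in front of the fence; origin under the socket
- spare_nut: a spare hex nut, 24 across flats, 13 high, lying flat on the fence plate in the gap behind the upright, on the set facing's side; origin under its middle
- handle_b: a second turned knife handle like the first, lying on the bench beside the fence; origin under its middle
- ferrule_dish: a steel dish of brass ferrules, 104 across, 28 high, on the bench beside the fence; origin under its middle
- offcut: a pale wood offcut 100 x 50 x 30, on the bench beside the fence; origin under its middle
- try_square: a try square, stock 120 long, blade 170 long, 16 high, lying on the bench beside the fence; origin under the middle of the stock

How it is judged:
By the outcome, as a careful person would: the job done as asked, in the order asked, and still so for the second after the job is handed in, while the arm keeps its last pose, push and grip.
It also fails if it takes over 38 s, if anything falls off the work surface, if the arm or the gripper's body presses on something with over 40 N, if the wrist force passes 120 N, or if a joint passes its speed limit or range.

## Working session

There is one attempt and no reset: what is moved stays moved. The work goes in short steps, Python scripts to look and compute and a tool call to move; the robot and the scene stay as the last step left them, time stands still between calls to the robot, and variables do not carry over. Pictures are saved under pics/ and viewed, at most 10 in all, crops included, and the job is handed in when it is done.

Besides the shell and the picture viewer there is one more tool, called as name(argument=value, ...) on one line, values as JSON. servo_tool: Moves the arm, as the interface text tells. Its arguments: {"type":"object","properties":{"motion":{"type":"array","items":{"type":"object","properties":{"tx":{"type":"number","minimum":-1,"maximum":1},"ty":{"type":"number","minimum":-1,"maximum":1},"tz":{"type":"number","minimum":-1,"maximum":1},"wx":{"type":"number","minimum":-1,"maximum":1},"wy":{"type":"number","minimum":-1,"maximum":1},"wz":{"type":"number","minimum":-1,"maximum":1}}}},"gripper":{"type":"number"},"newtons":{"type":"number"}},"required":["motion"]}

```bash
mkdir -p pics; ls; python3 - <<'E'
from bench import sense,cams,job,arm
import cv2,numpy as np
for n in("side","top"):
    im=cams.grab_frame(n); cv2.imwrite(f"pics/{n}0.png",im[:,:,::-1])
    c=cams.get_calibration(n); print(n,np.round(c["K"],1).tolist(),np.round(c["D"],3),np.round(c["world_to_cam"],4).tolist())
print(sense()); print(arm.tip_reach,[a for a in dir(arm) if a[0]!='_'])
E
```

```text
pics
side [[390.7, 0.0, 320.5], [0.0, 390.7, 204.9], [0.0, 0.0, 1.0]] [-0.044  0.     0.     0.     0.   ] [[0.886, -0.4632, -0.0191, -419.2162], [-0.3256, -0.5926, -0.7368, 214.9147], [0.33, 0.659, -0.6759, 1103.6334], [0.0, 0.0, 0.0, 1.0]]
top [[424.1, 0.0, 321.4], [0.0, 424.1, 197.8], [0.0, 0.0, 1.0]] [-0.037  0.     0.     0.     0.   ] [[0.0261, -0.9996, 0.0067, -0.242], [-0.984, -0.0269, -0.1759, 481.4595], [0.176, -0.002, -0.9844, 1258.4201], [0.0, 0.0, 0.0, 1.0]]
{'time_s': 0.1, 'q': array([1.05843786e+00, 3.13942740e-01, 4.50607450e-02, 1.30360349e+00,
       1.52228183e-05, 1.43121938e+00]), 'qd': array([-0.00046086, -0.00119065,  0.00412136,  0.00154087, -0.00031237,
        0.00029702]), 'effort': array([ 3.63755891e-03, -4.81723595e+01,  2.99244618e+01,  1.27139501e-02,
       -1.22287779e-04, -7.45231034e-06]), 'tool_pos': array([209.18983342, 535.11620378, 244.47508344]), 'ee_rot': array([-3.13992204e+00, -2.50077654e-04,  2.76881092e+00]), 'contact_force': array([-0.04366675, -0.84471994, -0.24166912]), 'torque': array([-0.05197416, -0.00422699,  0.02852103]), 'gripper_force': 0.0, 'width': 0.9994242206275249}
14.0 ['MotionError', 'tip_reach']
```

View pics/side0.png

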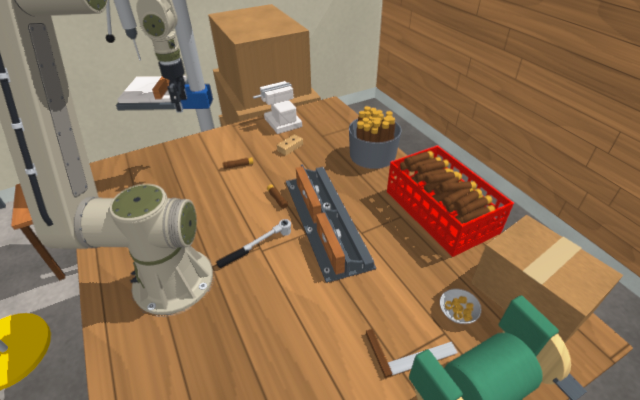

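View pics/top0.png

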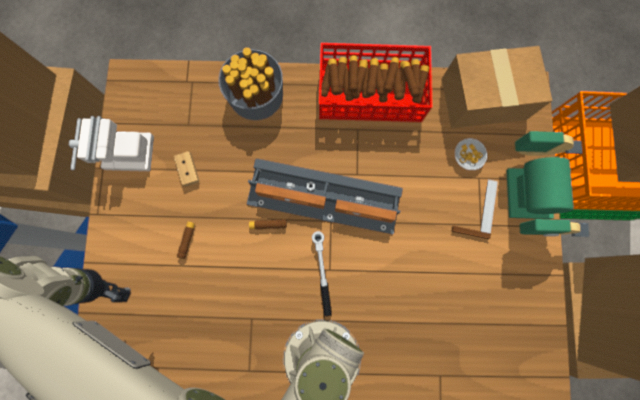

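The side view shows the fence around (330,225) and the ratchet in front of it at (285,228). The top view shows the fence spanning about (250,180)–(400,210), with the loose facing on the right at (365,212) and a gap near (330,205). I'll zoom in on both.

```bash
python3 - <<'E'
import cv2
a=cv2.imread("pics/top0.png")[150:240,240:410]; cv2.imwrite("pics/topc.png",cv2.resize(a,(680,360),interpolation=cv2.INTER_CUBIC))
a=cv2.imread("pics/side0.png")[160:285,275:385]; cv2.imwrite("pics/sidec.png",cv2.resize(a,None,fx=4.8,fy=4.8,interpolation=cv2.INTER_CUBIC))
E
```

```text
(no output)
```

View pics/topc.png

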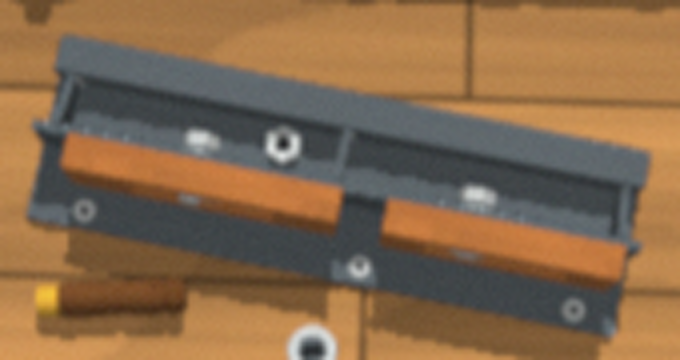

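View pics/sidec.png

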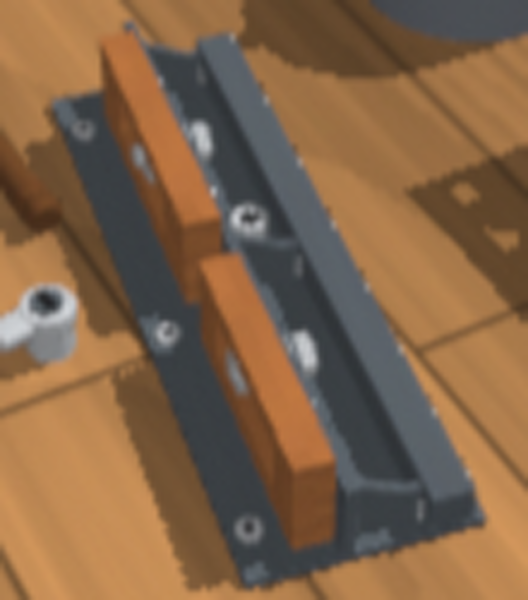

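The top crop shows the tube corners at (65,37) and (650,155). The facing top-back edges run (67,133)–(340,188) for the set one and (387,200)–(628,248) for the loose one. The bolt heads are at (203,138) and (480,195), and the spare nut at (283,143). In the side crop, the loose top corners are (203,262), (238,255), (290,470) and (333,462), and the set end corners are (183,232) and (220,217). Next I'll fit the fence pose from both views.

```bash
cat > fit.py <<'E'
import numpy as np,cv2
from scipy.optimize import least_squares
from bench import cams,sense
C={n:cams.get_calibration(n) for n in("side","top")}
def proj(n,P):
    c=C[n];T=np.array(c["world_to_cam"])
    p,_=cv2.projectPoints(np.array(P,float).reshape(-1,1,3),cv2.Rodrigues(T[:3,:3])[0],T[:3,3],np.array(c["K"]),np.array(c["D"],float))
    return p.reshape(-1,2)
def un(n,c):
    o,s=((240,150),4) if n=="top" else ((275,160),4.8)
    return (np.array(c)+.5)/s-.5+o
def world(th,P):
    P=np.array(P,float);c,s=np.cos(th[2]),np.sin(th[2])
    return np.c_[th[0]+c*P[:,0]-s*P[:,1],th[1]+s*P[:,0]+c*P[:,1],P[:,2]]
# kind: f fence, s set end offset, l loose outer end offset, b bolt, B set bolt, h adds free heights
O=[("top",(65,37),"f",84,235,38),("top",(60,67),"f",54,235,38),("top",(650,155),"f",84,-235,38),("top",(643,187),"f",54,-235,38),
("top",(28,215),"f",-60,235,8),("top",(610,337),"f",-60,-235,8),
("top",(67,133),"s",0,210,80),("top",(340,188),"s",0,0,80),("top",(387,200),"l",0,180,80),("top",(628,248),"l",0,0,80),
("side",(430,500),"f",54,-235,38),("side",(475,487),"f",84,-235,38),("side",(200,42),"f",54,235,38),("side",(235,37),"f",84,235,38),
("side",(245,583),"f",-60,-235,8),("side",(483,520),"f",92,-235,8),("side",(55,105),"f",-60,235,8),
("side",(290,470),"l",-26,0,80),("side",(333,462),"l",0,0,80),("side",(203,262),"l",-26,180,80),("side",(238,255),"l",0,180,80),
("side",(183,232),"s",-26,0,80),("side",(220,217),"s",0,0,80),("side",(103,42),"s",-26,210,80),("side",(138,35),"s",0,210,80),
("side",(305,350),"b",20,0,45),("side",(203,138),"b",20,216,45),("top",(480,195),"b",20,0,51),("top",(203,138),"b",20,216,51)]
px=np.array([un(o[0],o[1]) for o in O])
def res(p):
    off={"f":0,"s":p[3],"l":p[4],"b":p[5]}
    P=world(p,[(o[3],o[4]+off[o[2]],o[5]+(p[6] if o[2] in"sl" else p[7] if o[2]=="b" else 0)) for o in O])
    q=np.array([proj(o[0],P[i])[0] for i,o in enumerate(O)])
    return (q-px).ravel()
r=least_squares(res,[480,0,-.2,10,-200,-100,0,0],loss="soft_l1",f_scale=.7)
J=np.linalg.inv(r.jac.T@r.jac)
if __name__=="__main__":
    print(np.round(r.x,3),np.round(np.sqrt(np.diag(J))*.6,2))
    e=res(r.x).reshape(-1,2)
    for o,d in zip(O,e): print(o[0],o[2:],np.round(d,1))
    p=r.x
    for n,P in dict(loose_end=(-13,p[4]+180,44),outer_end=(-13,p[4],44),set_end=(-13,p[3],44),bolt=(20,p[5],45)).items(): print(n,np.round(world(p,[P])[0],1))
E
python3 fit.py
```

```text
[ 4.78941e+02  7.98000e+00 -1.82000e-01 -5.56700e+00 -2.20131e+02
 -1.09711e+02 -2.92900e+00  6.74200e+00] [0.48 0.88 0.   1.55 1.59 1.56 1.53 2.21]
top ('f', 84, 235, 38) [-0.8 -1.2]
top ('f', 54, 235, 38) [-1.8  0.4]
top ('f', 84, -235, 38) [ 0.6 -0.1]
top ('f', 54, -235, 38) [0.6 1.2]
top ('f', -60, 235, 8) [-0.9  0.2]
top ('f', -60, -235, 8) [0.6 0.7]
top ('s', 0, 210, 80) [ 0.1 -0.2]
top ('s', 0, 0, 80) [0.2 0.3]
top ('l', 0, 180, 80) [-0.2 -0.3]
top ('l', 0, 0, 80) [-1.2  0.1]
side ('f', 54, -235, 38) [0.  0.6]
side ('f', 84, -235, 38) [0.6 0.7]
side ('f', 54, 235, 38) [-0.4 -0.9]
side ('f', 84, 235, 38) [ 0.1 -1.4]
side ('f', -60, -235, 8) [-0.3  0.2]
side ('f', 92, -235, 8) [ 0.8 -0.2]
side ('f', -60, 235, 8) [-0.1 -1.3]
side ('l', -26, 0, 80) [0.4 0.8]
side ('l', 0, 0, 80) [0.5 0.2]
side ('l', -26, 180, 80) [-0.7  0.2]
side ('l', 0, 180, 80) [ 0.2 -0.2]
side ('s', -26, 0, 80) [ 0.3 -0.9]
side ('s', 0, 0, 80) [0.6 0.4]
side ('s', -26, 210, 80) [-0.1 -0.4]
side ('s', 0, 210, 80) [-0.2 -0.4]
side ('b', 20, 0, 45) [-0.1  0.1]
side ('b', 20, 216, 45) [ 0.1 -0.2]
top ('b', 20, 0, 51) [0.1 0.4]
top ('b', 20, 216, 51) [-0.2  0.1]
loose_end [458.9 -29.1  44. ]
outer_end [ 426.3 -206.2   44. ]
set_end [465.1   4.9  44. ]
bolt [ 478.7 -103.5   45. ]
```

servo_tool(motion=[{"tx":-0.1,"ty":-0.09,"wz":-0.061},{"tx":-0.1,"ty":-0.09,"wz":-0.061},{"tx":-0.1,"ty":-0.09},{"tx":-0.1,"ty":-0.09},{"tx":-0.1,"ty":-0.09}], gripper=0, newtons=60)

```text
schema error: expected keys tx, ty, tz, wx, wy, wz
```

servo_tool(motion=[{"tx":-0.08,"ty":-0.11},{"tx":-0.08,"ty":-0.11},{"tx":-0.08,"ty":-0.11},{"tx":-0.08,"ty":-0.11},{"tx":-0.08,"ty":-0.11}])

```text
schema error: expected keys tx, ty, tz, wx, wy, wz
```

```bash
cat > loc.py <<'E'
import numpy as np
from bench import sense
def loc(s=None):
    s=s or sense(); x,y,z=s["tool_pos"]; c,n=np.cos(-.182),np.sin(-.182); dx,dy=x-478.9,y-8.0
    f=s["contact_force"]
    print("t",round(s["time_s"],2),"X %.1f Y %.1f Z %.1f"%(c*dx+n*dy,-n*dx+c*dy,z),"rpy",np.round(s["ee_rot"],3),"F fence",np.round([c*f[0]+n*f[1],-n*f[0]+c*f[1],f[2]],1),"M",np.round(s["torque"],2),"w %.3f gf %.1f"%(s["width"],s["gripper_force"]),"q",np.round(s["q"],2))
loc()
E
python3 loc.py
```

```text
t 0.1 X -360.7 Y 469.6 Z 244.5 rpy [-3.14  -0.     2.769] F fence [ 0.1 -0.8 -0.2] M [-0.05 -0.    0.03] w 0.999 gf 0.0 q [1.06 0.31 0.05 1.3  0.   1.43]
```

servo_tool(motion=[{"tx":-0.1,"ty":-0.09,"tz":0,"wx":0,"wy":0,"wz":-0.061},{"tx":-0.1,"ty":-0.09,"tz":0,"wx":0,"wy":0,"wz":-0.061},{"tx":-0.1,"ty":-0.09,"tz":0,"wx":0,"wy":0,"wz":0},{"tx":-0.1,"ty":-0.09,"tz":0,"wx":0,"wy":0,"wz":0},{"tx":-0.1,"ty":-0.09,"tz":0,"wx":0,"wy":0,"wz":0}], gripper=0, newtons=60)

```text
time_s: 0.52
tool_pos: [323.3, 367.8, 245.0]
ee_rot: [-3.141, -0.0, 2.961]
contact_force: [0.4, 1.1, 0.5]
width: 0.298
gripper_force: 0.0
```

servo_tool(motion=[{"tx":-0.08,"ty":-0.11,"tz":0,"wx":0,"wy":0,"wz":0},{"tx":-0.08,"ty":-0.11,"tz":0,"wx":0,"wy":0,"wz":0},{"tx":-0.08,"ty":-0.11,"tz":0,"wx":0,"wy":0,"wz":0},{"tx":-0.08,"ty":-0.11,"tz":0,"wx":0,"wy":0,"wz":0},{"tx":-0.08,"ty":-0.11,"tz":0,"wx":0,"wy":0,"wz":0}])

```text
time_s: 0.93
tool_pos: [411.4, 183.6, 245.1]
ee_rot: [3.142, -0.0, 2.961]
contact_force: [0.9, 1.4, -0.1]
width: 0.002
gripper_force: 0.0
```

```bash
python3 loc.py
```

```text
t 0.93 X -98.2 Y 160.4 Z 245.1 rpy [ 3.142 -0.     2.961] F fence [ 0.6  1.5 -0.1] M [-0.01 -0.04 -0.01] w 0.002 gf 0.0 q [ 0.24  0.07 -0.25  1.24  0.    0.42]
```

servo_tool(motion=[{"tx":-0.028,"ty":-0.13,"tz":0,"wx":0,"wy":0,"wz":0},{"tx":-0.028,"ty":-0.13,"tz":0,"wx":0,"wy":0,"wz":0},{"tx":-0.028,"ty":-0.13,"tz":0,"wx":0,"wy":0,"wz":0},{"tx":-0.028,"ty":-0.13,"tz":0,"wx":0,"wy":0,"wz":0},{"tx":-0.028,"ty":-0.13,"tz":0,"wx":0,"wy":0,"wz":0}])

```text
time_s: 1.35
tool_pos: [416.8, -15.7, 245.1]
ee_rot: [3.141, -0.0, 2.961]
contact_force: [0.3, 0.3, -0.1]
width: -0.006
gripper_force: 0.0
```

servo_tool(motion=[{"tx":-0.028,"ty":-0.13,"tz":0,"wx":0,"wy":0,"wz":0},{"tx":-0.028,"ty":-0.13,"tz":0,"wx":0,"wy":0,"wz":0},{"tx":-0.028,"ty":-0.13,"tz":0,"wx":0,"wy":0,"wz":0},{"tx":-0.028,"ty":-0.13,"tz":0,"wx":0,"wy":0,"wz":0},{"tx":-0.028,"ty":-0.13,"tz":0,"wx":0,"wy":0,"wz":0}])

```text
time_s: 1.77
tool_pos: [423.0, -215.2, 245.0]
ee_rot: [3.141, -0.0, 2.96]
contact_force: [0.9, 0.6, 0.9]
width: -0.002
gripper_force: 0.0
```

servo_tool(motion=[{"tx":0,"ty":-0.1,"tz":0.05,"wx":0,"wy":0,"wz":0},{"tx":0,"ty":-0.06,"tz":0.1,"wx":0,"wy":0,"wz":0},{"tx":0,"ty":0,"tz":0.13,"wx":0,"wy":0,"wz":0},{"tx":0,"ty":0,"tz":0.13,"wx":0,"wy":0,"wz":0},{"tx":0,"ty":0,"tz":0,"wx":0,"wy":0,"wz":0}])

```text
time_s: 2.18
tool_pos: [410.2, -257.1, 115.1]
ee_rot: [3.134, -0.012, 2.959]
contact_force: [-0.5, 0.0, -1.1]
width: 0.0
gripper_force: 0.0
```

```bash
python3 loc.py
```

```text
t 2.18 X -19.6 Y -273.2 Z 115.1 rpy [ 3.134 -0.012  2.959] F fence [-0.4 -0.1 -1.1] M [ 0.06  0.11 -0.02] w 0.000 gf 0.0 q [-0.73  0.23 -0.4   0.96  0.   -0.54]
```

servo_tool(motion=[{"tx":-0.02,"ty":0,"tz":0.08,"wx":0,"wy":0,"wz":0},{"tx":0,"ty":0,"tz":0.08,"wx":0,"wy":0,"wz":0},{"tx":0,"ty":0,"tz":0.08,"wx":0,"wy":0,"wz":0},{"tx":0,"ty":0,"tz":0,"wx":0,"wy":0,"wz":0},{"tx":0,"ty":0,"tz":0,"wx":0,"wy":0,"wz":0}])

```text
time_s: 2.6
tool_pos: [420.7, -261.0, 50.9]
ee_rot: [3.14, -0.002, 2.961]
contact_force: [0.1, -1.2, 1.2]
width: 0.004
gripper_force: 0.0
```

```bash
python3 loc.py
```

```text
t 2.6 X -8.6 Y -275.1 Z 50.9 rpy [ 3.140e+00 -2.000e-03  2.961e+00] F fence [ 0.3 -1.1  1.2] M [-0.03  0.02 -0.  ] w 0.004 gf 0.0 q [-0.72  0.31 -0.47  0.79  0.   -0.54]
```

servo_tool(motion=[{"tx":0.022,"ty":0,"tz":0.022,"wx":0,"wy":0,"wz":0},{"tx":0,"ty":0.04,"tz":0,"wx":0,"wy":0,"wz":0},{"tx":0,"ty":0.04,"tz":0,"wx":0,"wy":0,"wz":0},{"tx":0,"ty":0.02,"tz":0,"wx":0,"wy":0,"wz":0},{"tx":0,"ty":0.02,"tz":0,"wx":0,"wy":0,"wz":0}])

```text
time_s: 3.02
tool_pos: [421.7, -224.5, 44.8]
ee_rot: [-3.14, 0.002, 2.961]
contact_force: [-0.8, -1.7, 2.1]
width: 0.0
gripper_force: 0.0
```

```bash
python3 loc.py
```

```text
t 3.02 X -14.2 Y -239.0 Z 44.8 rpy [-3.140e+00  2.000e-03  2.961e+00] F fence [-0.5 -1.8  2.1] M [-0.25  0.04 -0.01] w 0.000 gf 0.0 q [-0.66  0.29 -0.52  0.76 -0.   -0.48]
```

servo_tool(motion=[{"tx":0,"ty":0.018,"tz":0,"wx":0,"wy":0,"wz":0},{"tx":0,"ty":0.018,"tz":0,"wx":0,"wy":0,"wz":0},{"tx":0,"ty":0.018,"tz":0,"wx":0,"wy":0,"wz":0},{"tx":0,"ty":0.018,"tz":0,"wx":0,"wy":0,"wz":0},{"tx":0,"ty":0.018,"tz":0,"wx":0,"wy":0,"wz":0}])

```text
time_s: 3.43
tool_pos: [427.6, -204.3, 46.1]
ee_rot: [-3.128, 0.004, 2.958]
contact_force: [-5.4, -30.6, 21.1]
width: 0.001
gripper_force: 0.0
```

```bash
python3 loc.py
```

```text
t 3.43 X -12.0 Y -218.0 Z 46.1 rpy [-3.128  0.004  2.958] F fence [  0.2 -31.1  21.1] M [-4.43  0.61 -0.05] w 0.001 gf 0.0 q [-0.61  0.28 -0.54  0.75 -0.01 -0.43]
```

```bash
python3 - <<'E'
from bench import cams
import cv2,numpy as np
t=cams.grab_frame("top"); s=cams.grab_frame("side")
cv2.imwrite("pics/t1.png",t[:,:,::-1]);cv2.imwrite("pics/s1.png",s[:,:,::-1])
a=cv2.resize(t[150:240,310:410,::-1],None,fx=4,fy=4,interpolation=cv2.INTER_CUBIC)
b=cv2.resize(s[160:285,275:385,::-1],None,fx=3.5,fy=3.5,interpolation=cv2.INTER_CUBIC)
o=np.zeros((440,400+385,3),np.uint8);o[:360,:400]=a;o[:b.shape[0],400:400+b.shape[1]]=b
cv2.imwrite("pics/c1.png",o)
E
python3 loc.py
```

```text
t 3.53 X -10.0 Y -217.3 Z 47.0 rpy [-3.131  0.009  2.959] F fence [  1.9 -14.1  12.9] M [-1.99  0.04 -0.05] w -0.002 gf 0.1 q [-0.61  0.28 -0.53  0.75 -0.01 -0.43]
```

View pics/c1.png

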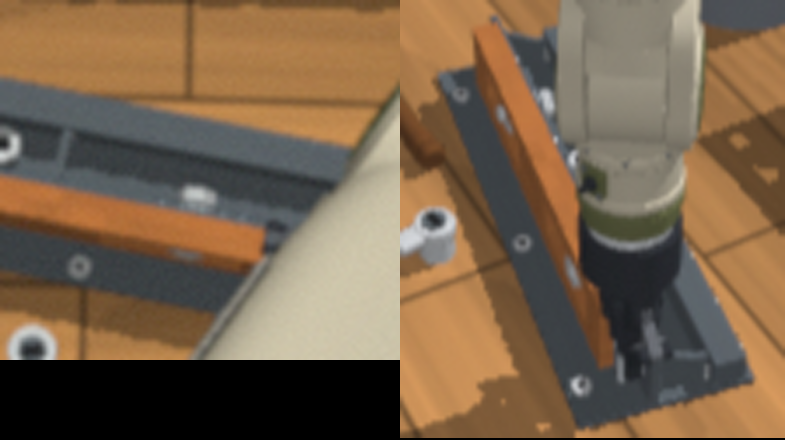

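The picture shows the board running continuously past the old gap (around (60,190) in the top crop), with the gripper at its outer end. The 31 N reading against a light slide means the ends have butted. I'll back off and check for a gap.

servo_tool(motion=[{"tx":0.01,"ty":-0.06,"tz":0,"wx":0,"wy":0,"wz":0},{"tx":0,"ty":-0.13,"tz":0,"wx":0,"wy":0,"wz":0},{"tx":0,"ty":-0.1,"tz":-0.09,"wx":0,"wy":0,"wz":0},{"tx":0,"ty":0,"tz":-0.13,"wx":0,"wy":0,"wz":0},{"tx":0,"ty":0,"tz":-0.13,"wx":0,"wy":0,"wz":0}])

```text
time_s: 3.95
tool_pos: [406.0, -283.7, 148.7]
ee_rot: [3.139, -0.002, 2.958]
contact_force: [0.4, -0.1, 0.6]
width: 0.001
gripper_force: 0.0
```

```bash
python3 loc.py; python3 - <<'E'
from bench import cams
import cv2,numpy as np
t=np.mean([cams.grab_frame("top") for _ in range(2)],0).astype(np.uint8); s=cams.grab_frame("side")
cv2.imwrite("pics/t2.png",t[:,:,::-1]);cv2.imwrite("pics/s2.png",s[:,:,::-1])
a=cv2.resize(t[170:230,320:410,::-1],None,fx=4.2,fy=4.2,interpolation=cv2.INTER_CUBIC)
b=cv2.resize(s[160:285,290:380,::-1],None,fx=4.5,fy=4.5,interpolation=cv2.INTER_CUBIC)
o=np.zeros((b.shape[0],a.shape[1]+b.shape[1],3),np.uint8);o[:a.shape[0],:a.shape[1]]=a;o[:,a.shape[1]:]=b
print(o.shape);cv2.imwrite("pics/c2.png",o)
E
```

```text
t 3.95 X -18.9 Y -300.1 Z 148.7 rpy [ 3.139e+00 -2.000e-03  2.958e+00] F fence [ 0.4 -0.   0.6] M [-0.04 -0.03 -0.04] w 0.001 gf 0.0 q [-0.77  0.22 -0.33  1.03  0.   -0.59]
(562, 783, 3)
```

View pics/c2.png

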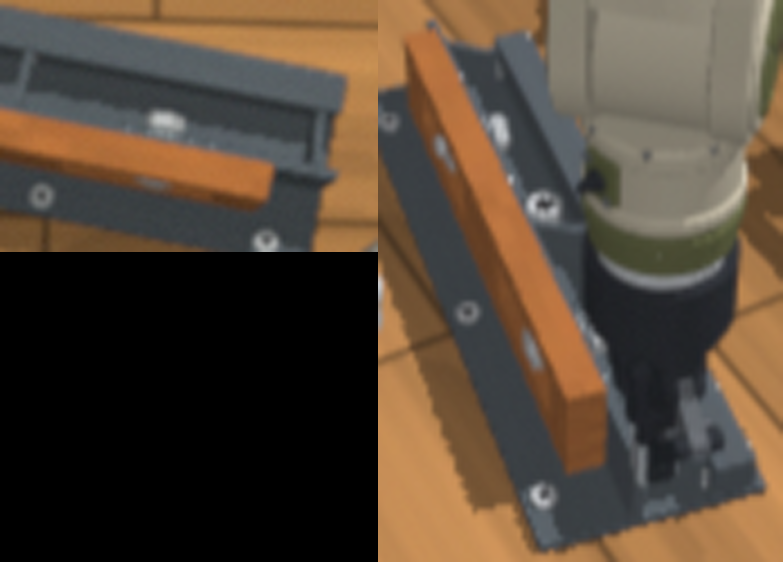

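The picture shows one unbroken board with no seam in either view, and its outer end at (273,163) in the top crop. The bolt head is still at (167,120). Next I'll move over the bolt and open the gripper partway.

servo_tool(motion=[{"tx":-0.029,"ty":0.127,"tz":0,"wx":0,"wy":0,"wz":0},{"tx":-0.029,"ty":0.127,"tz":0,"wx":0,"wy":0,"wz":0},{"tx":-0.029,"ty":0.127,"tz":0,"wx":0,"wy":0,"wz":0},{"tx":-0.029,"ty":0.127,"tz":0,"wx":0,"wy":0,"wz":0},{"tx":-0.029,"ty":0.127,"tz":0,"wx":0,"wy":0,"wz":0}], gripper=0.65)

```text
time_s: 4.52
tool_pos: [483.5, -101.2, 147.2]
ee_rot: [3.14, -0.003, 2.96]
contact_force: [-0.0, -0.1, 0.1]
width: 0.643
gripper_force: 0.0
```

servo_tool(motion=[{"tx":0,"ty":0,"tz":0,"wx":0,"wy":0,"wz":0},{"tx":0,"ty":0,"tz":0,"wx":0,"wy":0,"wz":0},{"tx":0,"ty":0,"tz":0,"wx":0,"wy":0,"wz":0}])

```text
time_s: 4.77
tool_pos: [483.4, -103.1, 147.5]
ee_rot: [3.141, -0.002, 2.962]
contact_force: [-0.8, -0.1, 0.7]
width: 0.648
gripper_force: 0.0
```

```bash
python3 loc.py; python3 - <<'E'
from fit import *
p=r.x
for Y in(-185.6,-187,-190): print(Y,proj("top",world(p,[(0,Y,78)])),proj("side",world(p,[(-26,Y,78),(0,Y,78)])))
print("seen top",320+273/4.2,170+163/4.2,"side",290+(565-378)/4.5,160+405/4.5,290+(605-378)/4.5,160+390/4.5)
E
```

```text
t 4.77 X 24.5 Y -108.4 Z 147.5 rpy [ 3.141e+00 -2.000e-03  2.962e+00] F fence [-0.8 -0.3  0.7] M [ 0.   -0.   -0.01] w 0.648 gf 0.0 q [-0.37  0.21 -0.33  1.03 -0.   -0.19]
-185.6 [[384.11265539 209.26633888]] [[331.3515376  248.90720224]
 [340.25342042 246.69328977]]
-187 [[384.57451452 209.36290923]] [[331.51122954 249.27310143]
 [340.42037537 247.05535507]]
-190 [[385.56425725 209.56985552]] [[331.85440373 250.05940403]
 [340.77914942 247.83340743]]
seen top 385.0 208.8095238095238 side 331.55555555555554 250.0 340.44444444444446 246.66666666666669
```

servo_tool(motion=[{"tx":0,"ty":0,"tz":0.1,"wx":0,"wy":0,"wz":0},{"tx":0,"ty":0,"tz":0.06,"wx":0,"wy":0,"wz":0},{"tx":0,"ty":0,"tz":0.04,"wx":0,"wy":0,"wz":0},{"tx":0,"ty":0,"tz":0.03,"wx":0,"wy":0,"wz":0},{"tx":0,"ty":0,"tz":0.02,"wx":0,"wy":0,"wz":0}])

```text
time_s: 5.18
tool_pos: [483.0, -104.8, 72.3]
ee_rot: [3.141, -0.002, 2.958]
contact_force: [0.0, -0.9, 0.2]
width: 0.651
gripper_force: 0.0
```

```bash
python3 loc.py
```

```text
t 5.18 X 24.5 Y -110.2 Z 72.3 rpy [ 3.141e+00 -2.000e-03  2.958e+00] F fence [ 0.2 -0.8  0.2] M [ 0.06  0.01 -0.04] w 0.651 gf 0.0 q [-0.38  0.29 -0.44  0.84  0.   -0.19]
```

servo_tool(motion=[{"tx":0,"ty":0.002,"tz":0.023,"wx":0,"wy":0,"wz":0},{"tx":0,"ty":0,"tz":0.023,"wx":0,"wy":0,"wz":0},{"tx":0,"ty":0,"tz":0.023,"wx":0,"wy":0,"wz":0},{"tx":0,"ty":0,"tz":0.023,"wx":0,"wy":0,"wz":0},{"tx":0,"ty":0,"tz":0.02,"wx":0,"wy":0,"wz":0}])

```text
time_s: 5.6
tool_pos: [484.5, -103.3, 39.6]
ee_rot: [3.142, 0.0, 2.96]
contact_force: [0.3, 0.3, 0.4]
width: 0.647
gripper_force: 0.0
```

```bash
python3 loc.py
```

```text
t 5.6 X 25.6 Y -108.5 Z 39.6 rpy [3.142 0.    2.96 ] F fence [0.3 0.3 0.4] M [ 0.03 -0.03 -0.  ] w 0.647 gf 0.0 q [-0.37  0.33 -0.48  0.76  0.   -0.19]
```

servo_tool(motion=[{"tx":0,"ty":0,"tz":0,"wx":0,"wy":0,"wz":0},{"tx":0,"ty":0,"tz":0,"wx":0,"wy":0,"wz":0},{"tx":0,"ty":0,"tz":0,"wx":0,"wy":0,"wz":0},{"tx":0,"ty":0,"tz":0,"wx":0,"wy":0,"wz":0}], gripper=0, newtons=20)

```text
time_s: 5.93
tool_pos: [484.4, -102.7, 40.2]
ee_rot: [3.14, 0.0, 2.961]
contact_force: [0.8, 3.1, -2.1]
width: 0.292
gripper_force: 19.8
```

```bash
python3 loc.py
```

```text
t 5.93 X 25.5 Y -107.9 Z 40.2 rpy [3.14  0.    2.961] F fence [ 0.3  3.2 -2.1] M [ 0.59 -0.18  0.01] w 0.292 gf 19.8 q [-0.37  0.33 -0.48  0.76  0.   -0.19]
```

servo_tool(motion=[{"tx":0,"ty":0.001,"tz":0,"wx":0,"wy":0,"wz":0},{"tx":0,"ty":0,"tz":0,"wx":0,"wy":0,"wz":0},{"tx":0,"ty":0,"tz":0,"wx":0,"wy":0,"wz":0},{"tx":0,"ty":0,"tz":0,"wx":0,"wy":0,"wz":0},{"tx":0,"ty":0,"tz":0,"wx":0,"wy":0,"wz":0}], newtons=80)

```text
time_s: 6.35
tool_pos: [484.4, -102.8, 40.3]
ee_rot: [3.141, 0.0, 2.961]
contact_force: [-0.5, 3.6, 2.9]
width: 0.262
gripper_force: 78.4
```

```bash
python3 loc.py;  python3 - <<'E'
from bench import cams
import cv2,numpy as np
t=cams.grab_frame("top"); s=cams.grab_frame("side")
a=cv2.resize(t[150:240,240:410,::-1],None,fx=2.3,fy=2.3,interpolation=cv2.INTER_CUBIC)
b=cv2.resize(s[160:285,275:380,::-1],None,fx=3.8,fy=3.8,interpolation=cv2.INTER_CUBIC)
o=np.zeros((b.shape[0],a.shape[1]+b.shape[1],3),np.uint8);o[:a.shape[0],:a.shape[1]]=a;o[:,a.shape[1]:]=b
cv2.imwrite("pics/c3.png",o)
E
```

```text
t 6.35 X 25.5 Y -108.0 Z 40.3 rpy [3.141 0.    2.961] F fence [-1.2  3.4  2.9] M [0.65 0.24 0.01] w 0.262 gf 78.4 q [-0.37  0.32 -0.48  0.76  0.   -0.19]
```

View pics/c3.png

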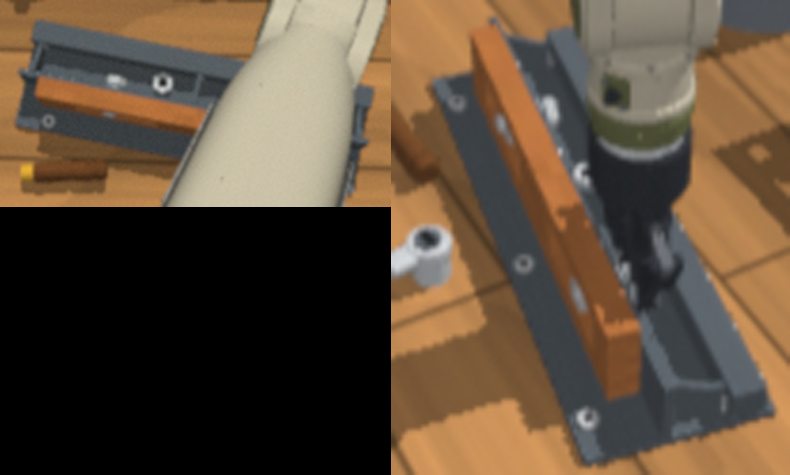

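The picture shows the fingers down in the gap on the loose facing's bolt head at about (650,280), the boards continuous with no seam, and the nut and handle undisturbed. The opening matches the 24 mm flats and the grip reads 78 N, so I'm handing in.

```bash
python3 -c "
from bench import job;print(job.hand_in())"
```

```text
the job is handed in; nothing more can be done
None
```

I pushed the loose facing until it butted against the set one (no gap visible in either camera view) and handed in with the gripper still holding the bolt's hex head across two flats at about 78 N; no verdict came back.

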